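# Draw the wedge from under the stack and wedge the work block tight

### The job

The wooden wedge is trapped under the stack behind the slotted fence: take it by its handle and draw it gently straight out through the slot, so that the stack is held back by the fence and settles onto the bench still stacked; do not handle the stack. Then lay the wedge flat between the slanted cleat and the work block, thin end first and straight edge to the block, and slide it in by feel until the block is held snug against its corner stop. Do not ram it, let go so that it stays tight, and leave the other things alone.

Things in the scene. Friction and masses are not known exactly. Their poses are not given: they have to be found in the camera images.
- wedge: Flat pale wooden wedge, plate 14 mm thick, 0.18 kg, under the stack. Origin on its underside below the handle's centre; +x to the thin end, z up. Plate from x = -24 to +205 mm; edge at y = +24 mm straight along x; the other edge slopes 1 in 6, from y = -41 mm (thick end) to -4 mm (thin end). The stack rests on it from about x = 85 mm on, its centre at 179 mm.
- wedge_handle (a point): Centre of the wedge's handle, an upright block 36 mm along x, 30 mm wide along y, top 53 mm above the wedge's underside; the point is 33 mm above the wedge's origin. Grip it across y. Snug: a push of 8 to 14 N along +x on the handle stalls the wedge (push again if it has only jammed askew); it stays tight, over 1 N, when let go. Over 40 N bruises the block.
- fence: Fixed wooden fence, 170 mm along y, 22 mm thick, 50 mm high; origin under its middle, +x to the stack. The wedge lies through its slot (66 mm wide, 18 mm high), handle 65 mm out on the -x side, and comes out towards -x: 151 mm of drawing frees it. The stack rides 3 to 13 mm with it, then the fence holds it. The pull is 6 to 18 N, drawn slowly (30 mm/s); over 20 N on the fence is too rough.
- oil_stone: Oil stone in a wooden base, bottom of the stack, 66 x 190 x 28 mm, its long side along the wedge (its own y turned by +0.21 rad), 0.5 to 0.8 kg; origin under its centre, at first 14 mm above the bench, on the wedge. At the end it must lie flat on the bench behind the fence, within 50 mm of its first place.
- long_block: Wooden offcut 52 x 130 x 31 mm lying on the oil stone; origin under its centre.
- small_block: Wooden offcut 47 x 62 x 23 mm, top of the stack, lying on the long block; origin under its centre. The top of the stack is about 100 mm above the bench.
- cleat: Wooden cleat 91 x 32 x 34 mm fixed to the bench, its slanted face (1 in 6, as the wedge) towards the work block. Frame: +x is the way the wedge is pushed in, z up; origin on the bench before the mouth, 150 mm from the cleat's middle: there the wedge's origin lies when snug, on average, axes parallel. The face runs from x = 100, y = -21.5 mm to x = 190, y = -6.5 mm, the cleat on its -y side.
- mouth (a point): Point on the bench at x = -55, y = -5 mm in the cleat's frame. With its origin here and its axes parallel to the cleat's, the wedge has about 4 mm of play to the cleat and 1 to 5 mm to the work block, and can be lowered in from above. From here it slides in along the cleat's +x by 40 to 70 mm until snug, drifting some 5 mm to +y on the way; the depth differs each time: feel for it.
- work_block: Loose wooden block, the work to be held, 36 x 92 x 29 mm, its long side along the cleat's x (own y turned by +0.52 rad); origin under its centre, about x = 140, y = 41 mm in the cleat's frame. The face towards the cleat meets the wedge's straight edge.
- corner_stop: L-shaped wooden stop fixed to the bench, 34 mm high; origin on the bench at the inner corner, where the work block's +x and +y faces are stopped. The arms run along -x (98 mm) and along -y (29 mm). It is set anew by up to 2 mm along y, so the snug depth differs by up to 15 mm.
- tape_roll: Roll of tape lying flat, 104 mm across, 25 mm high; bystander.
- glue_tube: Yellow glue tube, 106 x 146 x 34 mm, lying on the bench between the two places; bystander.
- spare_offcut: Wooden offcut 58 x 62 x 35 mm at the right near edge; bystander.
Mind the look-alikes: they are no part of the job. Leave any turquoise look-alike of the small_block alone.

How it is judged (in metres and radians):
On the way:
1. the wedge is drawn clear of the stack and the stack has settled on the bench, still stacked (x of wedge in the frame of fence below -0.202 m and height (world z) of oil_stone below 0.005 m and angle between oil_stone's own z axis and vertical below 0.05 rad and distance of oil_stone from where it was at the start of the episode below 0.05 m and horizontal distance between long_block and oil_stone below 0.025 m and angle between each of long_block, small_block's own z axis and vertical below 0.06 rad and z of long_block in the frame of oil_stone above 0.02 m and horizontal distance between small_block and long_block below 0.025 m and z of small_block in the frame of long_block above 0.02 m), for 0.2 s.
At the end, for the whole second after the job is handed in: Wedge flat between cleat and block, parallel to the cleat frame within 0.06 rad, within 40 mm of its origin, tight (over 1 N on block and cleat, 0.5 N on stop). Oil stone flat on the bench within 50 mm of its first place, each block level and within 25 mm of centre on the one below; all at rest (contact force between wedge and work_block above 1 N and contact force between wedge and cleat above 1 N and contact force between work_block and corner_stop above 0.5 N and height (world z) of each of wedge, oil_stone below 0.005 m and angle between wedge's own z axis and vertical below 0.04 rad and angle between the x axis of wedge and the x axis of cleat, either way round below 0.06 rad and horizontal distance between wedge and cleat below 0.04 m and height (world z) of work_block below 0.006 m and angle between each of work_block, oil_stone's own z axis and vertical below 0.05 rad and linear speed of each of wedge, oil_stone, small_block below 0.01 m/s and distance of oil_stone from where it was at the start of the episode below 0.05 m and horizontal distance between long_block and oil_stone below 0.025 m and angle between each of long_block, small_block's own z axis and vertical below 0.06 rad and z of long_block in the frame of oil_stone above 0.02 m and horizontal distance between small_block and long_block below 0.025 m and z of small_block in the frame of long_block above 0.02 m); the robot touches nothing.
It fails at once if the stack topples (a piece of it tilts more than 0.35 rad) (angle between any of oil_stone, long_block, small_block's own z axis and vertical above 0.35 rad).
It fails at once if the stack is dragged against the fence with more than 20 N (contact force between oil_stone and fence above 20 N).
It fails at once if the stack is handled or touched by the robot (contact force between any of the fingers, the arm and oil_stone above 1 N or contact force between any of the fingers, the arm and long_block above 1 N or contact force between any of the fingers, the arm and small_block above 1 N).
It fails at once if the wedge is rammed in: more than 40 N on the work block (contact force between wedge and work_block above 40 N).
It fails at once if a bystander is moved by more than 20 mm (distance of any of tape_roll, glue_tube, spare_offcut from where it was at the start of the episode above 0.02 m).
It also fails if it takes over 72 s, if anything falls off the work surface, if the arm or the gripper's body presses on something with over 40 N, if the wrist force passes 120 N, or if a joint passes its speed limit or range.

### The arm

A 6-joint arm with a two-finger parallel gripper is mounted at the origin on a cart in front of the work surface, level with it; the furniture and walls round the work are solid. World frame = base frame: x ahead of the robot, y to its left, z up, the work surface at z = 0. Lengths are in m, angles in degrees, forces in N, time in s.
With the tool pointing down it reaches from about 0.3 to 0.75 m from the base axis. Payload 8.5 kg.
Tool frame: the origin (TCP) lies at the very end of the fingers, on their centre line; the grasp point (between the pads) lies 19 mm behind it; z points along the fingers, y is the line along which they close (so a half turn about z gives the same grasp; the last joint's range is limited). The gripper opens to 85 mm and grips with 20 to 120 N. Pads are 22 mm wide; open, the fingers measure 114 mm over their backs; the gripper's body (76 mm by 85 mm) begins 54 mm behind the grasp point. The pads swing forward as they close: fully open they stand 13 mm farther back than shut.
Start: joints at [62.894, 21.807, 74.336, -0, 83.858, -12.336], TCP at [0.14, 0.532, 0.231] pointing down, gripper open.
Joint ranges: [-178.18, 178.18], [-50.72, 133.34], [12.68, 142.11], [-81.47, 261.47], [9.98, 163.14], [-165.26, 165.26]. Speed limits (degrees/s): [136.94, 136.94, 180, 180, 180, 180].

### API

Orientations are given as a 3x3 rotation matrix whose columns are the frame's x, y, z axes.
In Python, from rig import env gives the robot as it stands.
- The arm moves only by the tool move_arm, never from a script. Its argument "plan" is a list of rows, each a list of 7 numbers: the turn, a rotation vector about the tool's x, y, z in degrees, then the shift along the tool's x, y, z in cm, then the gripper command: -1 is shut, 1 is fully open, values between are in proportion. In form: [[ax, ay, az, tx, ty, tz, jaw], ...]. A call has 1 to 5 rows; each row is the pose to reach, as a shift and turn from the pose commanded when the call began, along the tool's axes at that moment; what a row does not reach only later rows make up. A row lasts 1/10 s, in which the tool goes at most 50 mm and 8.59 degrees, less where a joint would pass 70% of its speed; a pose out of reach is approached as far as the arm can. A call with a gripper value outside its range is refused whole. The fingers move at their own pace and stop on an object; "squeeze" is the grip in N (left out, the last holds). Time passes only in rows, so rows that repeat a pose let the fingers close. It gives the time, the measured TCP pose, the force, the opening and the grip force at its end, in the units of the state.
- env.observe(): the state, without advancing time (a new reading comes with each control period).
- env.get_image(name): name is "side" or "top" or "wrist"; returns a dict with "color" (420x560x3 uint8, red, green, blue), "fov_y" (degrees; the focal length in pixels is half the picture's height over the tangent of half this angle, whatever the lens; pixels are square), "cx", "cy" (the principal point, pixels), "R" (3x3) and "t" (3): a world point X has camera coordinates R X + t. Camera axes: x right, y down, z forward; pixel columns grow to the right and rows downward; lengths in m; the calibration is good to about 2 mm. A picture is of the moment at which its call begins. There is no depth.
- env.close_job(): hands the job in; it is judged then, once.
Trained networks look in a picture, given as the dict that the camera call returned (one of the last four; its "shot" number tells which), for a name from the list of things; names that differ only in an ending like _2 or _b are one class to them, and where a whole thing is asked for, a point or a joint stands for the part that bears it (a point fixed in the world has none). Each returns a list of dicts, best first, with "conf" (0 to 1); they miss things now and then, are a little off and sometimes report something else, mostly with a low value. They report only what shows in the picture. A call takes as long as a camera call. They do not tell look-alikes from the thing itself.
- env.outline_of(target, picture): "mask" (420x560 bool, what is visible of it) and "bbox" ([centre column, centre row, width, height] in pixels, round what is visible of it).
- env.tip_of(target, picture): "pixel" ([column, row] in pixels: a listed point, or the origin of a listed thing).
The state is a dict: "time_s": time; "q": joint angles; "qvel": joint speeds; "joint_efforts": joint torques, N m; "position": TCP position; "tool_rot": TCP orientation; "ft_force": force on the tool from outside, world axes, zero at the start; "wrist_torque": the same for the moment, N m; "grip_width": finger opening in m; "gripper_force": force on a finger pad.
Only numpy, scipy, OpenCV 4.12 (cv2) and the standard library are available. Lean on these libraries where they do the work, as an engineer would, in place of code of your own. Each camera call takes 0.05 s, during which the arm holds its last target. There are 200 camera calls.

## Working session

There is one attempt and no reset: what is moved stays moved. The work goes in short steps, Python scripts to look and compute and a tool call to move; the robot and the scene stay as the last step left them, time stands still between calls to the robot, and variables do not carry over. Pictures are saved under pics/ and viewed, at most 10 in all, crops included, and the job is handed in when it is done.

Besides the shell and the picture viewer there is one more tool, called after "Request:" in YAML: its name, and indented under it one key for each argument. move_arm: Moves the arm, as the interface text tells. Its arguments: {"type":"object","properties":{"plan":{"type":"array"},"squeeze":{"type":"number"}},"required":["plan"]}

```bash
ls; mkdir -p pics
cat > h.py <<'E'
import numpy as np, cv2
from rig import env
def K(p):
    f=p["color"].shape[0]/2/np.tan(np.radians(p["fov_y"])/2); return f
def proj(p,X):
    c=np.asarray(p["R"])@np.asarray(X,float)+np.asarray(p["t"]); f=K(p)
    return np.array([p["cx"]+f*c[0]/c[2],p["cy"]+f*c[1]/c[2]])
def ray(p,px):
    R=np.asarray(p["R"]);t=np.asarray(p["t"]);f=K(p)
    d=R.T@np.array([(px[0]-p["cx"])/f,(px[1]-p["cy"])/f,1]); return -R.T@t, d/np.linalg.norm(d)
def onz(p,px,z):
    o,d=ray(p,px); return o+d*(z-o[2])/d[2]
def tri(obs):
    A=np.zeros((3,3));b=np.zeros(3)
    for p,px in obs:
        o,d=ray(p,px);M=np.eye(3)-np.outer(d,d);A+=M;b+=M@o
    X=np.linalg.solve(A,b); return X,[np.round(proj(p,X)-px,1) for p,px in obs]
def save(p,n,crop=None,s=1):
    im=p["color"][...,::-1]
    if crop: im=im[crop[1]:crop[3],crop[0]:crop[2]]
    cv2.imwrite("pics/"+n,cv2.resize(im,None,fx=s,fy=s,interpolation=cv2.INTER_CUBIC))
E
python3 - <<'E'
from h import *
np.set_printoptions(precision=4,suppress=True)
P={n:env.get_image(n) for n in("side","top","wrist")}
for n,p in P.items():
    print(n,"cam",-np.asarray(p["R"]).T@np.asarray(p["t"]),"f",K(p))
c=[P["side"]["color"],P["top"]["color"]]
cv2.imwrite("pics/a.png",cv2.resize(np.vstack(c),(560,840))[...,::-1][:, :] if 0 else P["top"]["color"][...,::-1])
save(P["side"],"b.png")
for t in "wedge wedge_handle fence oil_stone long_block small_block cleat mouth work_block corner_stop tape_roll glue_tube spare_offcut".split():
    for n in("top","side"):
        r=env.tip_of(t,P[n]); print(t,n,[(np.round(x["pixel"]),round(x["conf"],2)) for x in r[:3]])
s=env.observe();print(s["position"],s["tool_rot"],s["ft_force"],s["time_s"],s["grip_width"])
E
```

```text
pics
side cam [-0.3321  1.4203  1.0996] f 505.452426437153
top cam [-0.0017  0.3403  1.6101] f 486.94771318222354
wrist cam [0.0598 0.5537 0.3741] f 318.1366277843482
wedge top [(array([169., 255.]), 0.58), (array([226., 245.]), 0.56)]
wedge side [(array([254., 256.]), 0.75)]
wedge_handle top [(array([226., 244.]), 0.82), (array([351., 208.]), 0.67)]
wedge_handle side [(array([251., 248.]), 0.51)]
fence top [(array([209., 252.]), 0.75)]
fence side [(array([235., 263.]), 0.92)]
oil_stone top [(array([171., 255.]), 0.55), (array([351., 208.]), 0.2)]
oil_stone side [(array([214., 274.]), 0.85)]
long_block top [(array([437., 184.]), 0.66), (array([169., 255.]), 0.59), (array([230., 192.]), 0.48)]
long_block side [(array([211., 269.]), 0.56)]
small_block top [(array([166., 250.]), 0.57), (array([127., 291.]), 0.49)]
small_block side [(array([178., 317.]), 0.85), (array([204., 259.]), 0.5)]
cleat top []
cleat side []
mouth top []
mouth side []
work_block top [(array([340., 215.]), 0.71), (array([352., 205.]), 0.57)]
work_block side [(array([226., 226.]), 0.62)]
corner_stop top [(array([233., 194.]), 0.74), (array([341., 214.]), 0.68)]
corner_stop side []
tape_roll top [(array([232., 190.]), 0.57)]
tape_roll side []
glue_tube top [(array([322., 235.]), 0.57), (array([206., 250.]), 0.15)]
glue_tube side [(array([253., 256.]), 0.25)]
spare_offcut top [(array([438., 186.]), 0.52), (array([222., 244.]), 0.46)]
spare_offcut side []
[0.1402 0.5318 0.2313] [[-0.9669  0.255  -0.    ]
 [ 0.255   0.9669 -0.0001]
 [ 0.     -0.0001 -1.    ]] [-0.5448  0.5025 -0.3482] 1.45 0.08555909388855319
```

View images.

View pics/a.png

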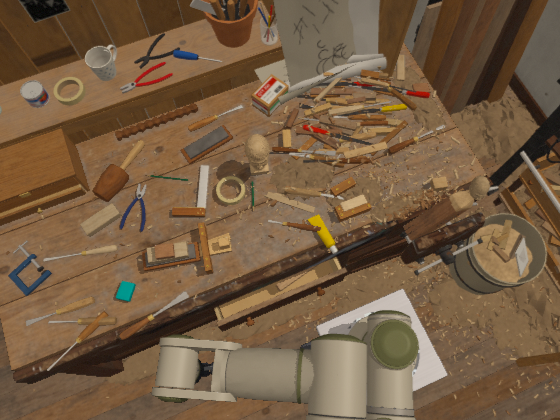

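View pics/b.png

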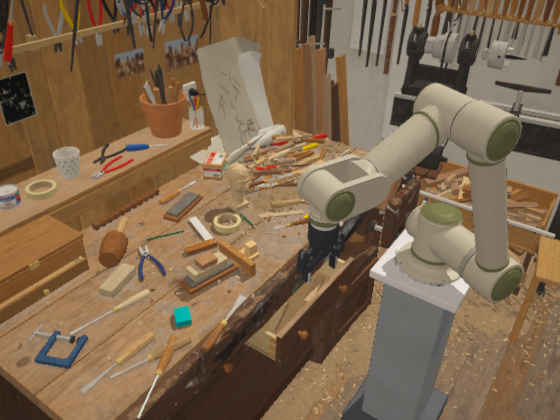

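Run:
```python
from h import *
p=env.get_image("top"); save(p,"c.png",(255,160,385,257),6)
save(p,"d.png",(125,210,255,290),6)
for x in [(395,340),(352,205),(222,242),(342,185)]: print(x,onz(p,x,0.03))
```

```text
(395, 340) [ 0.01006131 -0.04809906  0.03      ]
(352, 205) [ 0.47391091 -0.12332231  0.03      ]
(222, 242) [0.52478233 0.34072126 0.03      ]
(342, 185) [ 0.55621817 -0.12403417  0.03      ]
```

View pics/c.png

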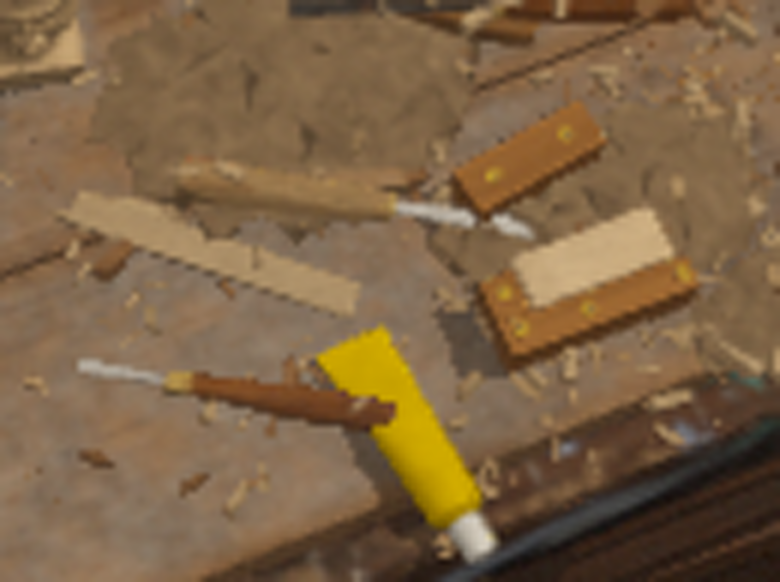

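View pics/d.png

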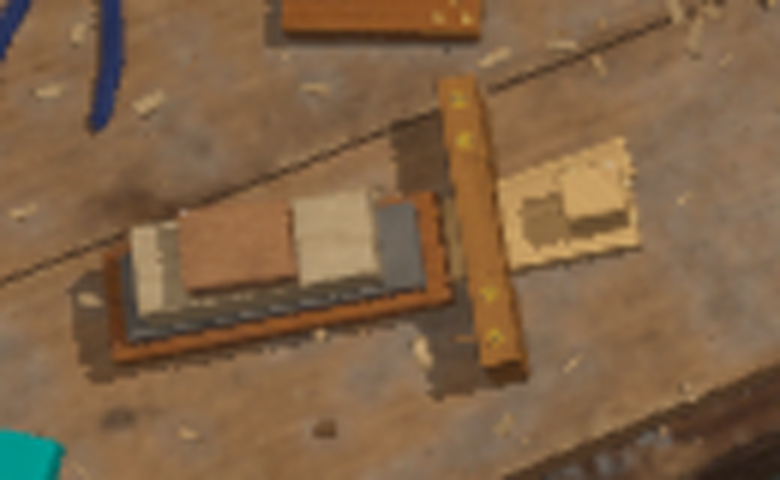

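Request:
move_arm:
  plan:
    - [0, 0, 8, -4.4, -1.2, 0, 1]
    - [0, 0, 16, -8.8, -2.5, 0, 1]
    - [0, 0, 24, -13.2, -3.7, 0, 1]
    - [0, 0, 32, -17.6, -5.0, 0, 1]
    - [0, 0, 40, -22, -6.2, 0, 1]

```text
time_s: 2.0
position: [0.3385, 0.4146, 0.2315]
tool_rot: [[-0.572, 0.82, 0.0], [0.82, 0.572, 0.0], [0.0, 0.0, -1.0]]
ft_force: [-0.3, 0.2, -0.2]
grip_width: 0.0854
gripper_force: 0.0
```

```bash
cat >> h.py <<'E'
from scipy.spatial.transform import Rotation as Ro
def go(pos,yaw):
    """row from present pose to TCP pos, tool pointing down with tool y at world yaw (deg)"""
    s=env.observe(); R=np.asarray(s["tool_rot"]); y=np.radians(yaw)
    Y=np.array([np.cos(y),np.sin(y),0]); Z=np.array([0,0,-1.]); T=np.column_stack([np.cross(Y,Z),Y,Z])
    print("rot",np.round(Ro.from_matrix(R.T@T).as_rotvec(degrees=True),2),"cm",np.round(R.T@(np.asarray(pos)-s["position"])*100,2),"t",s["time_s"])
E
python3 - <<'E'
from h import *
go((.533,.30,.22),12)
E
```

```text
rot [ 1.000e-02 -1.000e-02  2.291e+01] cm [-20.53   9.39   1.15] t 2.0
```

Request:
move_arm:
  plan:
    - [0, 0, 5, -4.3, 2.0, 0.2, 1]
    - [0, 0, 10, -8.6, 3.9, 0.5, 1]
    - [0, 0, 15, -12.9, 5.8, 0.8, 1]
    - [0, 0, 20, -17.0, 7.8, 1.1, 1]
    - [0, 0, 22.9, -20.5, 9.4, 1.1, 1]

```text
time_s: 2.5
position: [0.534, 0.3009, 0.2198]
tool_rot: [[-0.209, 0.978, -0.001], [0.978, 0.209, -0.0], [-0.0, -0.001, -1.0]]
ft_force: [-1.2, -0.0, -0.3]
grip_width: 0.0855
gripper_force: 0.0
```

Run:
```python
from h import *
np.set_printoptions(precision=4,suppress=True)
p=env.get_image("wrist"); save(p,"e.png"); print(env.observe()["position"])
np.save("e.npy",{k:p[k] for k in p},allow_pickle=True)
for t in "wedge wedge_handle fence oil_stone long_block small_block".split():
    print(t,[(np.round(x["pixel"],1),round(x["conf"],2)) for x in env.tip_of(t,p)[:2]])
```

```text
[0.5382 0.298  0.2193]
wedge [(array([274.7, 141.4]), 0.85)]
wedge_handle [(array([273. , 145.9]), 0.67)]
fence [(array([291.9,  90.1]), 0.7)]
oil_stone []
long_block [(array([275.3, 145.1]), 0.42)]
small_block []
```

View pics/e.png

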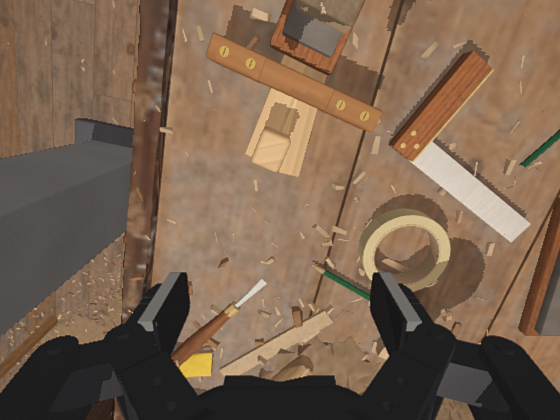

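Run:
```python
from h import *
np.set_printoptions(precision=4,suppress=True)
p=np.load("e.npy",allow_pickle=True).item()
f=lambda a,b:np.degrees(np.arctan2(*(b-a)[[1,0]]))
g=lambda a,z:onz(p,a,z)
print("plate corners",g((247,155),.014),g((298,177),.014))
print("edges yaw",f(g((298,177),.014),g((318,108),.014)),f(g((247,155),.014),g((268,92),.014)))
print("fence screws yaw",f(g((224,51),.05),g((365,116),.05)), (g((224,51),.05)+g((365,116),.05))/2)
t=env.get_image("top"); C=lambda x,y:(255+x/6,160+y/6)
q=lambda x,y,z=.034:onz(t,C(x,y),z)
print("cleat yaw",f(q(603,137),q(487,212)),f(q(575,102),q(457,180)),"mid",(q(603,137)+q(457,180)+q(487,212)+q(575,102))/4)
print("stop yaw",f(q(695,290),q(513,358)))
print("block yaw",f(q(673,257,.029),q(535,305,.029)),f(q(652,210,.029),q(517,258,.029)))
print(f(onz(t,(280,210),0),onz(t,(250,210),0)))
m=env.outline_of("tape_roll",p) if 0 else 0
```

```text
plate corners [0.4935 0.3212 0.014 ] [0.5537 0.309  0.014 ]
edges yaw 87.30025328934352 82.00276976539715
fence screws yaw -10.945868789525228 [0.5289 0.4007 0.05  ]
cleat yaw 101.24892092826565 102.00389455027062 mid [ 0.5484 -0.1255  0.034 ]
stop yaw 88.30778338967423
block yaw 87.08237337017427 87.61291203784305
66.98838004780481
```

Run:
```python
from h import *
go((.519,.338,.13),-11)
```

```text
rot [ 1.000e-02 -1.000e-02  2.342e+01] cm [ 3.65 -0.46  9.07] t 2.9
```

Request:
move_arm:
  plan:
    - [0, 0, 8, 1.2, -0.2, 3, 1]
    - [0, 0, 16, 2.4, -0.3, 6, 1]
    - [0, 0, 23.4, 3.6, -0.5, 9, 1]
    - [0, 0, 23.4, 3.6, -0.5, 9, 1]
    - [0, 0, 23.4, 3.6, -0.5, 9, 1]

```text
time_s: 3.4
position: [0.5195, 0.3371, 0.1313]
tool_rot: [[0.187, 0.982, 0.001], [0.982, -0.187, 0.0], [0.0, 0.001, -1.0]]
ft_force: [0.4, -0.3, -0.3]
grip_width: 0.0854
gripper_force: 0.0
```

Run:
```python
from h import *
np.set_printoptions(precision=4,suppress=True)
p=env.get_image("wrist"); np.save("f.npy",p,allow_pickle=True)
s=env.observe();print(s["position"],np.degrees(np.arctan2(*np.array(s["tool_rot"])[[1,0],1])))
q=np.array([proj(p,(.519+a,.338+b,.03)) for a in(-.06,.06) for b in (-.06,.09)]);print(q)
x0,y0=np.clip(q.min(0)-10,0,None).astype(int);x1,y1=q.max(0).astype(int)+10;x1=min(x1,560);y1=min(y1,420)
k=min(800/(x1-x0),600/(y1-y0));k=int(k*10)/10
print(x0,y0,x1,y1,k);save(p,"f.png",(x0,y0,x1,y1),k)
```

```text
[0.5202 0.3369 0.1322] -10.852989048906453
[[224.5696 284.72  ]
 [175.3569 109.9011]
 [360.1433 262.1216]
 [337.8058  76.9711]]
165 66 370 294 2.6
```

View pics/f.png

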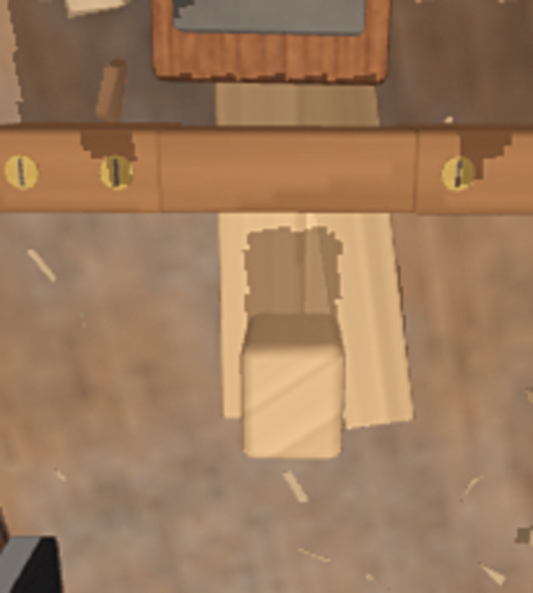

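Run:
```python
from h import *
np.set_printoptions(precision=4,suppress=True)
p=np.load("f.npy",allow_pickle=True).item(); e=np.load("e.npy",allow_pickle=True).item()
g=lambda x,y,z:onz(p,(165+x/2.6,66+y/2.6),z)
f=lambda a,b:np.degrees(np.arctan2(*(b-a)[[1,0]]))
H=[g(*c,.053) for c in((243,352),(343,352),(341,457),(244,457))]
print("handle",np.mean(H,0),"sizes",np.linalg.norm(H[0]-H[1]),np.linalg.norm(H[1]-H[2]),"yaw",f(H[3],H[0]),f(H[2],H[1]),f(H[0],H[1])+90)
a=[g(220,215,.014),g(225,418,.014),g(412,418,.014),g(391,215,.014)]
print("straight",f(a[1],a[0]),"slope",f(a[2],a[3])-9.46,"end width",np.linalg.norm(a[1]-a[2]))
print("fence edge",f(g(0,212,.05),g(530,213,.05))+90,"oil",f(g(155,78,.042),g(386,80,.042))+90)
c=np.mean(H,0); yaw=np.radians(f(a[1],a[0])); print("end mid->origin",(a[1]+a[2])/2)
# height check: handle top corners in e view
print([proj(e,h) for h in H])
print("lines", g(22,172,.05),g(458,172,.05), "fence near top edge",g(265,212,.05))
```

```text
handle [0.5179 0.3362 0.053 ] sizes 0.028053193985986085 0.032223392662515185 yaw 78.57241456642564 79.24095969815069 79.2683139461966
straight 78.9609616287162 slope 77.81834990650111 end width 0.06339755102564397
fence edge 79.15840442532037 oil 78.79567566049346
end mid->origin [0.5227 0.3155 0.014 ]
[array([263.5524, 130.1696]), array([290.6614, 141.8422]), array([277.649, 172.284]), array([250.8695, 161.1637])]
lines [0.4597 0.4135 0.05  ] [0.5732 0.392  0.05  ] fence near top edge [0.5209 0.3912 0.05  ]
```

Request:
move_arm:
  plan:
    - [0, 0, 0.1, 0, -0.2, 4, 1]
    - [0, 0, 0.1, 0, -0.2, 8, 1]
    - [0, 0, 0.1, 0, -0.2, 11, 1]
    - [0, 0, 0.1, 0, -0.2, 11, 1]
    - [0, 0, 0.1, 0, -0.2, 11, 1]

```text
time_s: 3.95
position: [0.5189, 0.3372, 0.0224]
tool_rot: [[0.193, 0.981, 0.003], [0.981, -0.193, 0.001], [0.001, 0.002, -1.0]]
ft_force: [-0.2, 0.3, 1.2]
grip_width: 0.0856
gripper_force: 0.0
```

Request:
move_arm:
  plan:
    - [0, 0, 0, 0, 0, 0, -0.2]
    - [0, 0, 0, 0, 0, 0, -0.6]
    - [0, 0, 0, 0, 0, 0, -1]
    - [0, 0, 0, 0, 0, 0, -1]
    - [0, 0, 0, 0, 0, 0, -1]
  squeeze: 60

```text
time_s: 4.45
position: [0.518, 0.3372, 0.0213]
tool_rot: [[0.194, 0.981, 0.001], [0.981, -0.194, 0.0], [0.001, 0.001, -1.0]]
ft_force: [-1.6, -0.7, 5.7]
grip_width: 0.0296
gripper_force: 60.3
```

Request:
move_arm:
  plan:
    - [0, 0, 0, -0.2, 0, 0, -1]
    - [0, 0, 0, -0.5, 0, 0, -1]
    - [0, 0, 0, -0.8, 0, 0, -1]
    - [0, 0, 0, -1.1, 0, 0, -1]
    - [0, 0, 0, -1.4, 0, 0, -1]

```text
time_s: 4.95
position: [0.5158, 0.3249, 0.0213]
tool_rot: [[0.194, 0.981, 0.003], [0.981, -0.194, 0.004], [0.004, 0.002, -1.0]]
ft_force: [1.1, 11.3, 3.0]
grip_width: 0.0291
gripper_force: 59.7
```

Request:
move_arm:
  plan:
    - [0, 0, 0, -0.3, 0, 0, -1]
    - [0, 0, 0, -0.6, 0, 0, -1]
    - [0, 0, 0, -0.9, 0, 0, -1]
    - [0, 0, 0, -1.2, 0, 0, -1]
    - [0, 0, 0, -1.5, 0, 0, -1]

```text
time_s: 5.45
position: [0.513, 0.3108, 0.0213]
tool_rot: [[0.194, 0.981, 0.004], [0.981, -0.194, 0.005], [0.005, 0.003, -1.0]]
ft_force: [1.8, 13.6, 2.5]
grip_width: 0.0293
gripper_force: 59.7
```

Request:
move_arm:
  plan:
    - [0, 0, 0, -0.3, 0, 0, -1]
    - [0, 0, 0, -0.6, 0, 0, -1]
    - [0, 0, 0, -0.9, 0, 0, -1]
    - [0, 0, 0, -1.2, 0, 0, -1]
    - [0, 0, 0, -1.5, 0, 0, -1]

```text
time_s: 5.95
position: [0.5102, 0.2962, 0.0213]
tool_rot: [[0.194, 0.981, 0.004], [0.981, -0.194, 0.005], [0.005, 0.003, -1.0]]
ft_force: [2.2, 13.4, 3.2]
grip_width: 0.0291
gripper_force: 59.6
```

Request:
move_arm:
  plan:
    - [0, 0, 0, -0.3, 0, 0, -1]
    - [0, 0, 0, -0.6, 0, 0, -1]
    - [0, 0, 0, -0.9, 0, 0, -1]
    - [0, 0, 0, -1.2, 0, 0, -1]
    - [0, 0, 0, -1.5, 0, 0, -1]

```text
time_s: 6.45
position: [0.5073, 0.2816, 0.0213]
tool_rot: [[0.194, 0.981, 0.004], [0.981, -0.194, 0.005], [0.006, 0.003, -1.0]]
ft_force: [1.9, 15.5, 2.5]
grip_width: 0.0291
gripper_force: 59.6
```

Request:
move_arm:
  plan:
    - [0, 0, 0, -0.3, 0, 0, -1]
    - [0, 0, 0, -0.6, 0, 0, -1]
    - [0, 0, 0, -0.9, 0, 0, -1]
    - [0, 0, 0, -1.2, 0, 0, -1]
    - [0, 0, 0, -1.5, 0, 0, -1]

```text
time_s: 6.95
position: [0.5042, 0.2655, 0.0213]
tool_rot: [[0.194, 0.981, 0.003], [0.981, -0.194, 0.002], [0.003, 0.003, -1.0]]
ft_force: [1.8, 6.7, 5.4]
grip_width: 0.0292
gripper_force: 60.0
```

Request:
move_arm:
  plan:
    - [0, 0, 0, -0.3, 0, 0, -1]
    - [0, 0, 0, -0.6, 0, 0, -1]
    - [0, 0, 0, -0.9, 0, 0, -1]
    - [0, 0, 0, -1.2, 0, 0, -1]
    - [0, 0, 0, -1.5, 0, 0, -1]

```text
time_s: 7.45
position: [0.5013, 0.2507, 0.0213]
tool_rot: [[0.194, 0.981, 0.003], [0.981, -0.194, 0.002], [0.003, 0.003, -1.0]]
ft_force: [1.4, 6.1, 4.7]
grip_width: 0.0294
gripper_force: 60.0
```

Request:
move_arm:
  plan:
    - [0, 0, 0, -0.3, 0, 0, -1]
    - [0, 0, 0, -0.6, 0, 0, -1]
    - [0, 0, 0, -0.9, 0, 0, -1]
    - [0, 0, 0, -1.2, 0, 0, -1]
    - [0, 0, 0, -1.5, 0, 0, -1]

```text
time_s: 7.95
position: [0.4985, 0.2359, 0.0212]
tool_rot: [[0.194, 0.981, 0.003], [0.981, -0.194, 0.002], [0.003, 0.003, -1.0]]
ft_force: [0.8, 6.5, 5.8]
grip_width: 0.0289
gripper_force: 60.0
```

Request:
move_arm:
  plan:
    - [0, 0, 0, -0.3, 0, 0, -1]
    - [0, 0, 0, -0.6, 0, 0, -1]
    - [0, 0, 0, -0.9, 0, 0, -1]
    - [0, 0, 0, -1.2, 0, 0, -1]
    - [0, 0, 0, -1.5, 0, 0, -1]

```text
time_s: 8.45
position: [0.4956, 0.2212, 0.0213]
tool_rot: [[0.194, 0.981, 0.003], [0.981, -0.194, 0.002], [0.003, 0.003, -1.0]]
ft_force: [2.0, 6.2, 5.2]
grip_width: 0.0294
gripper_force: 60.0
```

Request:
move_arm:
  plan:
    - [0, 0, 0, -0.3, 0, 0, -1]
    - [0, 0, 0, -0.6, 0, 0, -1]
    - [0, 0, 0, -0.9, 0, 0, -1]
    - [0, 0, 0, -1.2, 0, 0, -1]
    - [0, 0, 0, -1.5, 0, 0, -1]

```text
time_s: 8.95
position: [0.4926, 0.2062, 0.0213]
tool_rot: [[0.194, 0.981, 0.003], [0.981, -0.194, 0.002], [0.002, 0.003, -1.0]]
ft_force: [1.4, 3.7, 4.5]
grip_width: 0.0293
gripper_force: 59.8
```

Request:
move_arm:
  plan:
    - [0, 0, 0, -0.3, 0, 0, -1]
    - [0, 0, 0, -0.6, 0, 0, -1]
    - [0, 0, 0, -0.9, 0, 0, -1]
    - [0, 0, 0, -1.2, 0, 0, -1]
    - [0, 0, 0, -1.5, 0, 0, -1]

```text
time_s: 9.45
position: [0.4898, 0.1914, 0.0213]
tool_rot: [[0.194, 0.981, 0.003], [0.981, -0.194, 0.001], [0.002, 0.003, -1.0]]
ft_force: [0.7, 4.7, 7.6]
grip_width: 0.0293
gripper_force: 60.5
```

Request:
move_arm:
  plan:
    - [0, 0, 0, -0.3, 0, 0, -1]
    - [0, 0, 0, -0.6, 0, 0, -1]
    - [0, 0, 0, -0.9, 0, 0, -1]
    - [0, 0, 0, -1.2, 0, 0, -1]
    - [0, 0, 0, -1.4, 0, 0, -1]

```text
time_s: 9.95
position: [0.4871, 0.1776, 0.0213]
tool_rot: [[0.194, 0.981, 0.003], [0.981, -0.194, 0.001], [0.002, 0.003, -1.0]]
ft_force: [1.1, 6.2, 6.6]
grip_width: 0.0295
gripper_force: 60.4
```

Run:
```python
from h import *
p=env.get_image("wrist"); np.save("g.npy",p,allow_pickle=True); save(p,"g.png")
s=env.observe();print(s["position"],s["ft_force"])
```

```text
[0.48701516 0.17741248 0.02124262] [1.28924884 3.03916447 6.1208393 ]
```

View pics/g.png

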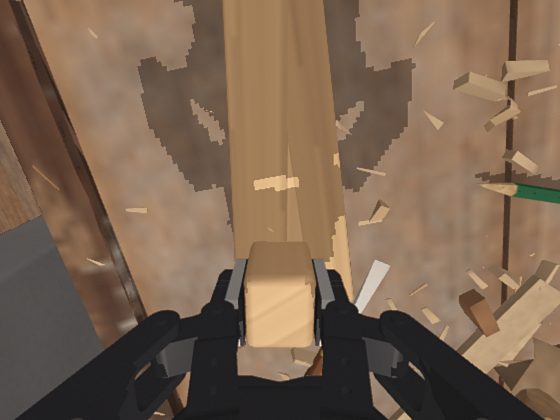

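Request:
move_arm:
  plan:
    - [0, 0, 0, 0, 0, -1, -1]
    - [0, 0, 0, 0, 0, -4, -1]
    - [0, 0, 0, 0, 0, -8, -1]
    - [0, 0, 0, 0, 0, -12, -1]
    - [0, 0, 0, 0, 0, -16, -1]

```text
time_s: 10.5
position: [0.4853, 0.1769, 0.1823]
tool_rot: [[0.194, 0.981, -0.001], [0.981, -0.194, -0.001], [-0.001, -0.001, -1.0]]
ft_force: [0.4, 0.1, -2.3]
grip_width: 0.0294
gripper_force: 59.7
```

Run:
```python
from h import *
P=[env.get_image(n) for n in("side","top")]
a=P[0]["color"][225:325,150:290,::-1];b=P[1]["color"][205:305,115:255,::-1]
cv2.imwrite("pics/st.png",cv2.resize(np.hstack([a,b]),None,fx=2.8,fy=2.8,interpolation=cv2.INTER_CUBIC))
go((.42,-.22,.18),2)
```

```text
rot [  0.54  -0.09 -13.15] cm [-40.29   1.03   0.47] t 10.6
```

View pics/st.png

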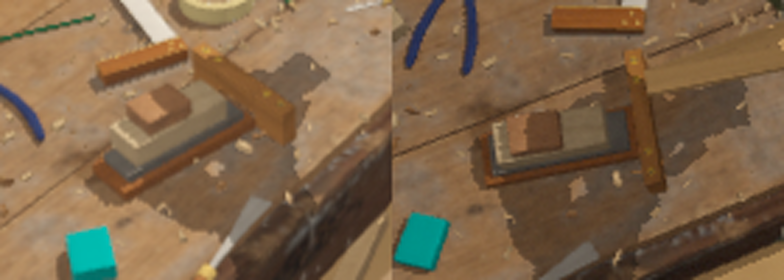

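Request:
move_arm:
  plan:
    - [0, 0, -2, -4.3, 0, 0, -1]
    - [0, 0, -4, -8.6, 0.2, 0, -1]
    - [0, 0, -6, -13, 0.4, 0, -1]
    - [0, 0, -8, -17.3, 0.5, 0, -1]
    - [0, 0, -10, -21.6, 0.6, 0, -1]

```text
time_s: 11.1
position: [0.4489, -0.0374, 0.1799]
tool_rot: [[0.019, 1.0, -0.001], [1.0, -0.019, 0.0], [0.0, -0.001, -1.0]]
ft_force: [0.7, 0.5, -1.2]
grip_width: 0.0293
gripper_force: 59.8
```

Request:
move_arm:
  plan:
    - [0, 0, -1, -4.2, 0.8, 0, -1]
    - [0, 0, -2, -8.4, 1.6, 0, -1]
    - [0, 0, -3, -12.8, 2.3, 0, -1]
    - [0, 0, -3, -17.0, 3.2, 0, -1]
    - [0, 0, -3, -18.2, 3.6, 0, -1]

```text
time_s: 11.6
position: [0.4822, -0.2222, 0.1795]
tool_rot: [[-0.029, 1.0, -0.001], [1.0, 0.029, -0.0], [-0.0, -0.001, -1.0]]
ft_force: [0.8, 0.1, -2.2]
grip_width: 0.0293
gripper_force: 59.8
```

Run:
```python
from h import *
np.set_printoptions(precision=4,suppress=True)
p=env.get_image("wrist"); p=env.get_image("wrist"); np.save("v1.npy",p,allow_pickle=True)
s=env.observe();print(s["position"],s["tool_rot"],s["ft_force"])
q=np.array([proj(p,x) for x in((.548,-.1255,.034),(.474,-.123,.03),(.53,-.33,0))]);print(q)
for t in "cleat work_block corner_stop mouth".split():
    print(t,[(np.round(x["pixel"],1),round(x["conf"],2)) for x in env.tip_of(t,p)[:2]],[(np.round(x["bbox"]),round(x["conf"],2)) for x in env.outline_of(t,p)[:2]])
```

```text
[ 0.4821 -0.2199  0.1794] [[-0.0297  0.9996 -0.0014]
 [ 0.9996  0.0297  0.0008]
 [ 0.0008 -0.0014 -1.    ]] [-0.7611  0.8533 -1.8042]
[[359.9884  88.153 ]
 [272.9175  82.4785]
 [317.7547 277.9647]]
cleat [(array([233.6, 356.9]), 0.35)] [(array([358.,  85.,  44., 117.]), 0.87)]
work_block [] []
corner_stop [] []
mouth [] [(array([363.,  82.,  49., 112.]), 0.82)]
```

Request:
move_arm:
  plan:
    - [0, 0, 0, -1, -4, 0, -1]
    - [0, 0, 0, -2, -8, 0, -1]
    - [0, 0, 0, -2, -9, 0, -1]
    - [0, 0, 0, -2, -9, 0, -1]
    - [0, 0, 0, -2, -9, 0, -1]

```text
time_s: 12.6
position: [0.3939, -0.2415, 0.1807]
tool_rot: [[-0.032, 0.999, 0.001], [0.999, 0.032, -0.001], [-0.001, 0.001, -1.0]]
ft_force: [0.8, 0.6, -2.2]
grip_width: 0.0297
gripper_force: 60.3
```

Run:
```python
from h import *
p=env.get_image("wrist"); np.save("v1.npy",p,allow_pickle=True); print(env.observe()["position"])
print(*[np.round(proj(p,x)) for x in((.548,-.1255,.034),(.474,-.123,.03),(.53,-.33,0))])
```

```text
[ 0.39406964 -0.24141886  0.18051265]
[468.  67.] [379.  61.] [396. 265.]
```

Request:
move_arm:
  plan:
    - [0, 0, 0, 0, 4.5, 0, -1]
    - [0, 0, 0, 0, 9, 0, -1]
    - [0, 0, 0, 0, 13.5, 0, -1]
    - [0, 0, 0, 0, 18, 0, -1]
    - [0, 0, 0, 0, 21, 0, -1]

```text
time_s: 13.15
position: [0.6065, -0.2333, 0.1794]
tool_rot: [[-0.034, 0.999, 0.0], [0.999, 0.034, 0.0], [0.0, 0.0, -1.0]]
ft_force: [-0.8, -0.2, -1.7]
grip_width: 0.0293
gripper_force: 60.4
```

Request:
move_arm:
  plan:
    - [0, 0, 0, 0, 0.5, 0, -1]
    - [0, 0, 0, 0, 0.5, 0, -1]
    - [0, 0, 0, 0, 0.5, 0, -1]

```text
time_s: 13.45
position: [0.6075, -0.2343, 0.1801]
tool_rot: [[-0.032, 0.999, -0.001], [0.999, 0.032, 0.0], [0.0, -0.001, -1.0]]
ft_force: [-0.5, -0.9, -2.1]
grip_width: 0.0292
gripper_force: 60.5
```

Run:
```python
from h import *
p=env.get_image("wrist"); np.save("v2.npy",p,allow_pickle=True); print(env.observe()["position"])
v=np.load("v1.npy",allow_pickle=True).item()
K_=((.548,-.1255,.034),(.474,-.123,.03))
C=[]
for w,n in((v,"v1"),(p,"v2")):
    q=np.array([proj(w,x) for x in K_]);print(n,np.round(q))
    c=q.mean(0); x0=int(np.clip(c[0]-75,0,410)); y0=int(np.clip(c[1]-80,0,250)); print(n,x0,y0)
    C.append(cv2.resize(w["color"][y0:y0+170,x0:x0+150,::-1],None,fx=2.65,fy=2.65,interpolation=cv2.INTER_CUBIC))
cv2.imwrite("pics/v.png",np.hstack(C))
```

```text
[ 0.60731774 -0.23454187  0.18041738]
v1 [[468.  67.]
 [379.  61.]]
v1 348 0
v2 [[212.  68.]
 [125.  62.]]
v2 93 0
```

View pics/v.png

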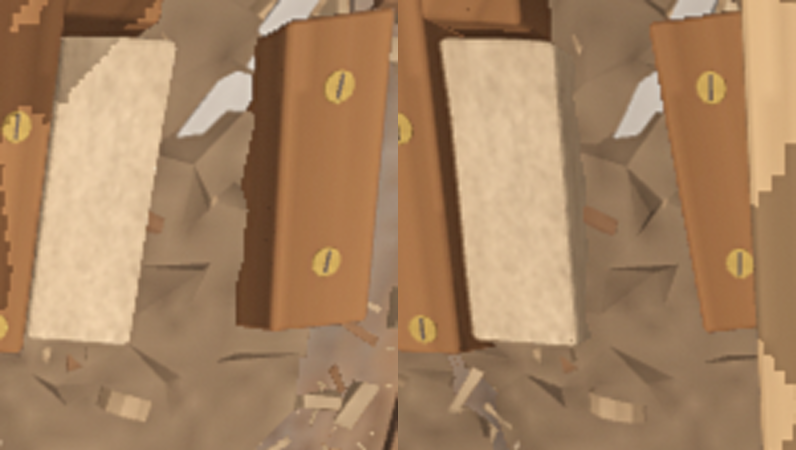

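```bash
cat > m.py <<'E'
from h import *
np.set_printoptions(precision=4,suppress=True)
v=[np.load(n,allow_pickle=True).item() for n in("v1.npy","v2.npy")]
f=lambda a,b:np.degrees(np.arctan2(*(b-a)[[1,0]]))
def T(a,b,n):
    X,e=tri([(v[0],(348+a[0]/2.65-.3,a[1]/2.65-.3)),(v[1],(93+(b[0]-398)/2.65-.3,b[1]/2.65-.3))]); print(n,X,e); return X
TL=T((62,38),(440,40),"bTL");TR=T((175,42),(552,42),"bTR");BR=T((129,344),(577,345),"bBR");BL=T((28,336),(475,338),"bBL")
print("block yaw",f(BR,TR),f(BL,TL),f(TL,TR)+90,f(BL,BR)+90,"len",np.linalg.norm(TR-BR),np.linalg.norm(TL-TR))
FT=T((289,22),(651,24),"face far");FB=T((273,329),(706,331),"face near")
S1=T((340,87),(711,88),"s1");S2=T((327,262),(739,264),"s2")
print("face yaw",f(FB,FT),"-9.46",f(FB,FT)-9.46,"screws",f(S2,S1)-9.46,"len",np.linalg.norm(FT-FB))
yaw=float(np.mean([f(BR,TR),f(BL,TL),f(FB,FT)-9.46]));
for yw in (yaw,f(FB,FT)-9.46):
    y=np.radians(yw);wx=np.array([np.cos(y),np.sin(y)]);wy=np.array([-wx[1],wx[0]])
    O=(FT+FB)[:2]/2-.145*wx+.014*wy
    print("yaw",yw,"origin",O,"mouth",O-.055*wx-.005*wy)
    print([(np.round([(P[:2]-O)@wx*1e3,(P[:2]-O)@wy*1e3],1)) for P in(TL,TR,BR,BL,FT,FB)])
E
python3 m.py
```

```text
bTL [ 0.4637 -0.0881  0.0278] [array([-0. ,  0.2]), array([-0.1, -0.2])]
bTR [ 0.4983 -0.088   0.0285] [array([ 0. , -0.1]), array([0. , 0.1])]
bBR [ 0.4979 -0.1782  0.0282] [array([-0.,  0.]), array([-0., -0.])]
bBL [ 0.4633 -0.1769  0.0279] [array([-0. ,  0.2]), array([-0. , -0.2])]
block yaw 89.7849136181817 89.736003317097 90.29638159187606 87.83575566427793 len 0.09026474734534809 0.03459821930224501
face far [ 0.53   -0.0829  0.0328] [array([-0.1,  0.3]), array([-0. , -0.3])]
face near [ 0.5432 -0.1716  0.0336] [array([-0. ,  0.2]), array([-0. , -0.2])]
s1 [ 0.5479 -0.1     0.0355] [array([-0. ,  0.1]), array([-0. , -0.1])]
s2 [ 0.5551 -0.1501  0.0358] [array([-0. ,  0.2]), array([-0. , -0.2])]
face yaw 98.50823207776045 -9.46 89.04823207776045 screws 88.79370081196097 len 0.0896622771772598
yaw 89.52304967101304 origin [ 0.5214 -0.2721] mouth [ 0.5259 -0.3272]
[array([183.5,  59.2]), array([184. ,  24.7]), array([93.7, 24.2]), array([94.7, 58.9]), array([189.3,  -7. ]), array([100.7, -21. ])]
yaw 89.04823207776045 origin [ 0.5202 -0.272 ] mouth [ 0.5243 -0.3271]
[array([182.9,  59.6]), array([183.6,  25. ]), array([93.4, 23.8]), array([94.1, 58.5]), array([189.2,  -6.6]), array([100.8, -21.4])]
```

Run:
```python
from h import *
go((.5245,-.347,.06),-.6)
```

```text
rot [-0.02 -0.01  2.42] cm [-10.98  -8.63  12.04] t 13.5
```

Request:
move_arm:
  plan:
    - [0, 0, 1, -3.7, -2.9, 0, -1]
    - [0, 0, 2, -7.4, -5.8, 1, -1]
    - [0, 0, 2.4, -11, -8.6, 3, -1]
    - [0, 0, 2.4, -11, -8.6, 7, -1]
    - [0, 0, 2.4, -11, -8.6, 10, -1]

```text
time_s: 14.0
position: [0.5234, -0.3485, 0.0793]
tool_rot: [[0.013, 1.0, -0.0], [1.0, -0.013, 0.0], [0.0, -0.0, -1.0]]
ft_force: [0.0, 1.3, -2.3]
grip_width: 0.0294
gripper_force: 60.4
```

Request:
move_arm:
  plan:
    - [0, 0, 0, 0, 0, 2, -1]
    - [0, 0, 0, 0, 0, 2, -1]
    - [0, 0, 0, 0, 0, 2, -1]
    - [0, 0, 0, 0, 0, 2, -1]

```text
time_s: 14.4
position: [0.526, -0.3479, 0.0622]
tool_rot: [[0.01, 1.0, 0.002], [1.0, -0.01, -0.002], [-0.002, 0.002, -1.0]]
ft_force: [0.0, -0.7, -1.4]
grip_width: 0.0292
gripper_force: 60.4
```

Run:
```python
from h import *
s=env.observe();print(s["position"],s["ft_force"])
go((.5245,-.347,.0213),-.6)
p=env.get_image("wrist"); np.save("w.npy",p,allow_pickle=True); save(p,"w.png",(150,0,450,330),1.8)
```

```text
[ 0.52595423 -0.34788457  0.062235  ] [ 0.00825935 -0.72266626 -1.4227738 ]
rot [0.13 0.12 0.03] cm [ 0.1  -0.16  4.09] t 14.4
```

View pics/w.png

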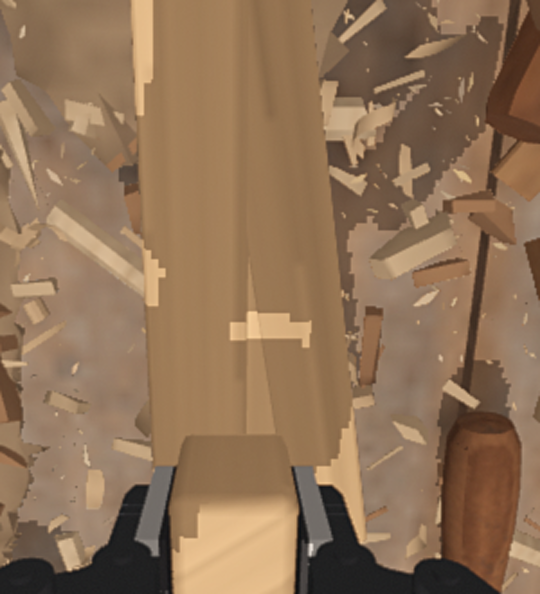

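Run:
```python
from h import *
p=np.load("w.npy",allow_pickle=True).item()
g=lambda x,y:onz(p,(150+x/1.8,y/1.8),.055)
a,b=g(152,460),g(143,180);c,d=g(342,410),g(322,100)
f=lambda a,b:np.degrees(np.arctan2(*(b-a)[[1,0]]))
print(a,b,f(a,b),f(c,d)-9.46)
```

```text
[ 0.50255237 -0.34035767  0.055     ] [ 0.50456135 -0.26309748  0.055     ] 88.51048299634931 86.95358999087182
```

Request:
move_arm:
  plan:
    - [0, 0, 0, 0.1, -0.15, 1.5, -1]
    - [0, 0, 0, 0.1, -0.15, 3, -1]
    - [0, 0, 0, 0.1, -0.15, 3.7, -1]
    - [0, 0, 0, 0.1, -0.15, 4.0, -1]
    - [0, 0, 0, 0.1, -0.15, 4.0, -1]

```text
time_s: 14.95
position: [0.5243, -0.3465, 0.0214]
tool_rot: [[0.01, 1.0, 0.001], [1.0, -0.01, -0.001], [-0.001, 0.001, -1.0]]
ft_force: [0.6, -0.0, -1.3]
grip_width: 0.0292
gripper_force: 60.6
```

Request:
move_arm:
  plan:
    - [0, 0, 0, 0.6, -0.03, 0.05, -1]
    - [0, 0, 0, 1.2, -0.06, 0.05, -1]
    - [0, 0, 0, 1.8, -0.1, 0.05, -1]
    - [0, 0, 0, 2.4, -0.13, 0.05, -1]
    - [0, 0, 0, 3.0, -0.16, 0.05, -1]
  squeeze: 40

```text
time_s: 15.45
position: [0.5235, -0.3169, 0.0213]
tool_rot: [[0.01, 1.0, 0.003], [1.0, -0.01, -0.003], [-0.003, 0.003, -1.0]]
ft_force: [-0.1, -4.2, 6.0]
grip_width: 0.029
gripper_force: 61.5
```

Request:
move_arm:
  plan:
    - [0, 0, 0, 0.2, -0.01, 0, -1]
    - [0, 0, 0, 0.4, -0.02, 0, -1]
    - [0, 0, 0, 0.6, -0.03, 0, -1]
    - [0, 0, 0, 0.8, -0.04, 0, -1]
    - [0, 0, 0, 1.0, -0.05, 0, -1]

```text
time_s: 15.95
position: [0.5231, -0.307, 0.0213]
tool_rot: [[0.01, 1.0, 0.003], [1.0, -0.01, -0.003], [-0.003, 0.003, -1.0]]
ft_force: [-0.9, -3.1, 5.2]
grip_width: 0.0293
gripper_force: 61.7
```

Request:
move_arm:
  plan:
    - [0, 0, 0, 0.2, -0.01, -0.05, -1]
    - [0, 0, 0, 0.4, -0.02, -0.05, -1]
    - [0, 0, 0, 0.6, -0.03, -0.05, -1]
    - [0, 0, 0, 0.8, -0.04, -0.05, -1]
    - [0, 0, 0, 1.0, -0.05, -0.05, -1]

```text
time_s: 16.45
position: [0.5225, -0.2969, 0.0213]
tool_rot: [[0.01, 1.0, 0.002], [1.0, -0.01, -0.002], [-0.002, 0.002, -1.0]]
ft_force: [-0.5, -4.9, 6.2]
grip_width: 0.0293
gripper_force: 61.6
```

Request:
move_arm:
  plan:
    - [0, 0, 0, 0.15, -0.01, 0, -1]
    - [0, 0, 0, 0.3, -0.02, 0, -1]
    - [0, 0, 0, 0.45, -0.02, 0, -1]
    - [0, 0, 0, 0.6, -0.03, 0, -1]
    - [0, 0, 0, 0.7, -0.04, 0, -1]

```text
time_s: 16.95
position: [0.5222, -0.2899, 0.0213]
tool_rot: [[0.01, 1.0, 0.002], [1.0, -0.01, -0.002], [-0.002, 0.002, -1.0]]
ft_force: [-0.3, -3.6, 6.6]
grip_width: 0.0291
gripper_force: 61.6
```

Request:
move_arm:
  plan:
    - [0, 0, 0, 0.1, 0, -0.05, -1]
    - [0, 0, 0, 0.2, -0.01, -0.05, -1]
    - [0, 0, 0, 0.3, -0.02, -0.05, -1]
    - [0, 0, 0, 0.4, -0.02, -0.05, -1]
    - [0, 0, 0, 0.5, -0.03, -0.05, -1]

```text
time_s: 17.45
position: [0.5216, -0.2848, 0.0213]
tool_rot: [[0.01, 1.0, 0.001], [1.0, -0.01, -0.001], [-0.001, 0.001, -1.0]]
ft_force: [0.0, -5.9, 6.0]
grip_width: 0.0293
gripper_force: 61.5
```

Request:
move_arm:
  plan:
    - [0, 0, 0, 0.1, 0, 0, -1]
    - [0, 0, 0, 0.2, -0.01, 0, -1]
    - [0, 0, 0, 0.3, -0.02, 0, -1]
    - [0, 0, 0, 0.4, -0.02, 0, -1]
    - [0, 0, 0, 0.5, -0.03, 0, -1]

```text
time_s: 17.95
position: [0.521, -0.2802, 0.0213]
tool_rot: [[0.01, 1.0, 0.0], [1.0, -0.01, -0.002], [-0.002, 0.0, -1.0]]
ft_force: [-1.8, -7.3, 6.6]
grip_width: 0.029
gripper_force: 61.5
```

Request:
move_arm:
  plan:
    - [0, 0, 0, 0.08, 0, -0.05, -1]
    - [0, 0, 0, 0.16, -0.01, -0.05, -1]
    - [0, 0, 0, 0.24, -0.01, -0.05, -1]
    - [0, 0, 0, 0.32, -0.02, -0.05, -1]
    - [0, 0, 0, 0.4, -0.02, -0.05, -1]

```text
time_s: 18.45
position: [0.5205, -0.2775, 0.0215]
tool_rot: [[0.01, 1.0, -0.0], [1.0, -0.01, -0.004], [-0.004, -0.0, -1.0]]
ft_force: [-5.8, -16.6, 3.0]
grip_width: 0.0293
gripper_force: 61.0
```

Request:
move_arm:
  plan:
    - [0, 0, 0, 0, -0.05, 0, -1]
    - [0, 0, 0, 0, -0.1, 0, -1]
    - [0, 0, 0, 0, -0.1, 0, -1]
    - [0, 0, 0, 0, -0.1, 0, -1]

```text
time_s: 18.85
position: [0.5199, -0.2763, 0.0214]
tool_rot: [[0.011, 1.0, 0.001], [1.0, -0.011, -0.002], [-0.002, 0.001, -1.0]]
ft_force: [-1.8, -8.8, 1.5]
grip_width: 0.0294
gripper_force: 61.0
```

Request:
move_arm:
  plan:
    - [0, 0, 0, 0.05, -0.03, 0, -1]
    - [0, 0, 0, 0.1, -0.04, 0, -1]
    - [0, 0, 0, 0.15, -0.05, 0, -1]
    - [0, 0, 0, 0.15, -0.05, 0, -1]

```text
time_s: 19.25
position: [0.5198, -0.276, 0.0217]
tool_rot: [[0.011, 1.0, 0.002], [1.0, -0.011, -0.004], [-0.004, 0.002, -1.0]]
ft_force: [-1.0, -13.2, 0.5]
grip_width: 0.0295
gripper_force: 60.9
```

Request:
move_arm:
  plan:
    - [0, 0, 0, 0.05, 0, 0, -1]
    - [0, 0, 0, 0.05, 0, 0, -0.3]
    - [0, 0, 0, 0, 0, 0, 0.2]
    - [0, 0, 0, 0, 0, 0, 1]
    - [0, 0, 0, 0, 0, 0, 1]

```text
time_s: 19.75
position: [0.5192, -0.273, 0.0209]
tool_rot: [[0.01, 1.0, -0.001], [1.0, -0.01, 0.001], [0.001, -0.001, -1.0]]
ft_force: [-0.2, 0.4, -0.2]
grip_width: 0.0721
gripper_force: 0.0
```

Run:
```python
from h import *
s=env.observe();print(s["position"],s["ft_force"],s["grip_width"])
p=env.get_image("wrist");np.save("x.npy",p,allow_pickle=True)
im=cv2.cvtColor(p["color"],cv2.COLOR_RGB2GRAY)
# predicted wedge plate edges for pose (x,y,yaw): print edge-gradient fit
from scipy.optimize import minimize
gx=cv2.GaussianBlur(im.astype(np.float32),(0,0),1.2)
G=np.hypot(cv2.Sobel(gx,cv2.CV_32F,1,0),cv2.Sobel(gx,cv2.CV_32F,0,1))
def pts():
    L=[]
    for t in np.linspace(30,150,60): L.append((t,24,14)); L.append((t,-41+37*(t+24)/229,14))
    for t in np.linspace(-15,15,20): L+= [(-18,t,53),(18,t,53)]
    for t in np.linspace(-18,18,20): L+= [(t,-15,53),(t,15,53)]
    return np.array(L)/1e3
A=pts()
def sc(q):
    y=np.radians(q[2]);c,s=np.cos(y),np.sin(y)
    X=A@np.array([[c,-s,0],[s,c,0],[0,0,1]]).T+[q[0]/1e3,q[1]/1e3,0]
    Y=X@np.asarray(p["R"]).T+p["t"];f=K(p)
    u=(Y[:,0]/Y[:,2]*f+p["cx"]).astype(np.float32);v=(Y[:,1]/Y[:,2]*f+p["cy"]).astype(np.float32)
    return -cv2.remap(G,u[None],v[None],cv2.INTER_LINEAR).clip(0,150).mean()
best=min(((sc((x,y,w)),x,y,w) for x in np.arange(514,527) for y in np.arange(-284,-268) for w in np.arange(86,93,.5)))
print(best); r=minimize(sc,best[1:],method="Nelder-Mead");print(r.x,r.fun)
```

```text
[ 0.51916935 -0.27299748  0.02088927] [-0.24869454  0.38001771 -0.22132718] 0.07211091711540771
(np.float32(-43.73335), np.int64(520), np.int64(-275), np.float64(89.0))
[ 520.47552769 -274.30885362   89.43253463] -45.57476043701172
```

Request:
move_arm:
  plan:
    - [0, 0, 0, 0, 0.1, -3, 1]
    - [0, 0, 0, 0, 0.1, -6, 1]
    - [0, 0, 0, -2.5, 0.1, -6, -1]
    - [0, 0, 0, -5, 0.1, -6, -1]
    - [0, 0, 0, -5, 0.1, -6, -1]

```text
time_s: 20.3
position: [0.5198, -0.326, 0.0813]
tool_rot: [[0.012, 1.0, 0.001], [1.0, -0.012, -0.001], [-0.001, 0.001, -1.0]]
ft_force: [-1.1, 0.0, -0.1]
grip_width: 0.0442
gripper_force: 0.0
```

Request:
move_arm:
  plan:
    - [0, 0, 0, 0, 0, 2, -1]
    - [0, 0, 0, 0, 0, 4, -1]
    - [0, 0, 0, 0, 0, 4.6, -1]
    - [0, 0, 0, 0.5, 0, 4.6, -1]
    - [0, 0, 0, 1, 0, 4.6, -1]

```text
time_s: 20.8
position: [0.5204, -0.3133, 0.036]
tool_rot: [[0.01, 1.0, 0.001], [1.0, -0.01, -0.0], [-0.0, 0.001, -1.0]]
ft_force: [0.6, 0.0, -0.3]
grip_width: 0.0001
gripper_force: 0.0
```

Request:
move_arm:
  plan:
    - [0, 0, 0, 0.2, 0, 0, -1]
    - [0, 0, 0, 0.4, 0, 0, -1]
    - [0, 0, 0, 0.5, 0, 0, -1]
    - [0, 0, 0, 0.6, 0, 0, -1]
    - [0, 0, 0, 0.7, 0, 0, -1]

```text
time_s: 21.3
position: [0.5201, -0.3068, 0.0354]
tool_rot: [[0.01, 1.0, 0.0], [1.0, -0.01, -0.0], [-0.0, 0.0, -1.0]]
ft_force: [-0.0, 0.1, -0.1]
grip_width: -0.0
gripper_force: 0.0
```

Request:
move_arm:
  plan:
    - [0, 0, 0, 0.1, 0, 0, -1]
    - [0, 0, 0, 0.2, 0, 0, -1]
    - [0, 0, 0, 0.3, 0, 0, -1]
    - [0, 0, 0, 0.4, 0, 0, -1]

```text
time_s: 21.7
position: [0.5203, -0.3059, 0.0359]
tool_rot: [[0.01, 1.0, 0.001], [1.0, -0.01, -0.006], [-0.006, 0.001, -1.0]]
ft_force: [-3.7, -15.8, -1.6]
grip_width: -0.0004
gripper_force: 7.9
```

Request:
move_arm:
  plan:
    - [0, 0, 0, -0.3, 0, 0, -1]
    - [0, 0, 0, -1, 0, 0, -1]
    - [0, 0, 0, -3, 0, -1, -1]
    - [0, 0, 0, -4, 0, -5, -1]
    - [0, 0, 0, -4, 0, -9, -1]

```text
time_s: 22.2
position: [0.5192, -0.3439, 0.1256]
tool_rot: [[0.011, 1.0, -0.001], [1.0, -0.011, 0.002], [0.002, -0.001, -1.0]]
ft_force: [0.7, -0.1, 0.7]
grip_width: -0.0
gripper_force: 0.0
```

Run:
```python
from h import *
s=env.observe();print(s["position"],s["ft_force"],s["time_s"])
p=env.get_image("wrist")
im=cv2.cvtColor(p["color"],cv2.COLOR_RGB2GRAY)
from scipy.optimize import minimize
gx=cv2.GaussianBlur(im.astype(np.float32),(0,0),1.2)
G=np.hypot(cv2.Sobel(gx,cv2.CV_32F,1,0),cv2.Sobel(gx,cv2.CV_32F,0,1))
L=[]
for t in np.linspace(30,150,60): L+=[(t,24,14),(t,-41+37*(t+24)/229,14)]
for t in np.linspace(-15,15,20): L+= [(-18,t,53),(18,t,53)]
for t in np.linspace(-18,18,20): L+= [(t,-15,53),(t,15,53)]
A=np.array(L)/1e3
def sc(q):
    y=np.radians(q[2]);c,s=np.cos(y),np.sin(y)
    X=A@np.array([[c,-s,0],[s,c,0],[0,0,1]]).T+[q[0]/1e3,q[1]/1e3,0]
    Y=X@np.asarray(p["R"]).T+p["t"];f=K(p)
    u=(Y[:,0]/Y[:,2]*f+p["cx"]).astype(np.float32);v=(Y[:,1]/Y[:,2]*f+p["cy"]).astype(np.float32)
    return -cv2.remap(G,u[None],v[None],cv2.INTER_LINEAR).clip(0,150).mean()
best=min(((sc((x,y,w)),x,y,w) for x in np.arange(514,527) for y in np.arange(-284,-262) for w in np.arange(86,93,.5)))
r=minimize(sc,best[1:],method="Nelder-Mead");print(r.x,r.fun)
```

```text
[ 0.51924506 -0.3438885   0.12564251] [ 0.73556886 -0.12217574  0.72591384] 22.2
[ 519.28607532 -284.80549593   88.42784907] -39.911136627197266
```

Run:
```python
from h import *
p=env.get_image("wrist"); t=env.get_image("top")
for w,n in((p,"wrist"),(t,"top")):
  for k,z in(("wedge_handle",.033),("wedge",.0)):
    print(n,k,[(np.round(onz(w,r["pixel"],z),4),round(r["conf"],2)) for r in env.tip_of(k,w)[:3]])
im=cv2.cvtColor(p["color"],cv2.COLOR_RGB2GRAY).astype(np.float32)
# profile along handle centreline at top height, and plate end
for off,z in((0,.053),(-.028,.014),(.019,.014)):
    ys=np.arange(-.325,-.235,.003); pr=[]
    for y in ys:
        u=proj(p,(.5205-off if 0 else .5205-off,y,z)); pr.append(int(im[int(round(u[1]))-0,int(round(u[0]))]) if 0<=u[0]<559 and 0<=u[1]<419 else -1)
    print(off,z,list(zip((ys*1e3).round().astype(int).tolist(),pr)))
```

```text
wrist wedge_handle [(array([ 0.5188, -0.2756,  0.033 ]), 0.85), (array([ 0.4416, -0.423 ,  0.033 ]), 0.31)]
wrist wedge [(array([ 0.5223, -0.2765,  0.    ]), 0.57)]
top wedge_handle []
top wedge [(array([0.5632, 0.5072, 0.    ]), 0.17)]
0 0.053 [(-325, 141), (-322, 146), (-319, 148), (-316, 145), (-313, 155), (-310, 130), (-307, 132), (-304, 134), (-301, 183), (-298, 172), (-295, 168), (-292, 181), (-289, 151), (-286, 193), (-283, 133), (-280, 131), (-277, 130), (-274, 132), (-271, 132), (-268, 141), (-265, 143), (-262, 140), (-259, 135), (-256, 134), (-253, 135), (-250, 135), (-247, 135), (-244, 131), (-241, 131), (-238, 132), (-235, 132)]
-0.028 0.014 [(-325, 140), (-322, 144), (-319, 142), (-316, 140), (-313, 168), (-310, 168), (-307, 137), (-304, 129), (-301, 133), (-298, 153), (-295, 186), (-292, 187), (-289, 188), (-286, 188), (-283, 188), (-280, 184), (-277, 182), (-274, 179), (-271, 177), (-268, 171), (-265, 170), (-262, 170), (-259, 112), (-256, 116), (-253, 118), (-250, 117), (-247, 119), (-244, 120), (-241, 121), (-238, 123), (-235, 124)]
0.019 0.014 [(-325, 162), (-322, 161), (-319, 164), (-316, 145), (-313, 152), (-310, 143), (-307, 125), (-304, 155), (-301, 176), (-298, 160), (-295, 157), (-292, 163), (-289, 164), (-286, 163), (-283, 146), (-280, 185), (-277, 184), (-274, 182), (-271, 183), (-268, 183), (-265, 181), (-262, 190), (-259, 188), (-256, 187), (-253, 187), (-250, 187), (-247, 187), (-244, 187), (-241, 187), (-238, 188), (-235, 188)]
```

```bash
python3 -c "
from rig import env
print(env.close_job())"
```

```text
the job is handed in; nothing more can be done
None
```

I handed the job in at about 22 s of the 72 s: the stack settled upright behind the fence, and the wedge is seated between cleat and block, where a second push of about 16 N (a little above the stated 8–14 N) no longer moved it; the hand-in reported no verdict.

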